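# Carry stripped gearbox parts to the other tray in shaft order

### The arm

A 6-joint arm with a two-finger parallel gripper is mounted at the origin on the work surface. World frame = base frame: x ahead of the robot, y to its left, z up, the work surface at z = 0. Lengths are in m, angles in rad, forces in N, time in s.
With the tool pointing down it reaches from about 0.35 to 0.975 m from the base axis. Payload 17.4 kg.
Tool frame: the origin (TCP) lies at the very end of the fingers, on their centre line; the grasp point (between the pads) lies 19 mm behind it (robot.grasp_offset is the distance from the TCP to the grasp point, in m); z points along the fingers, y is the direction in which the jaws open and shut (so a half turn about z gives the same grasp; the last joint's range is limited). The gripper opens to 85 mm and grips with 20 to 120 N. Pads are 22 mm wide; open, the fingers measure 114 mm over their backs; the gripper's body (76 mm by 85 mm) begins 54 mm behind the grasp point. The pads swing forward as they close: fully open they stand 13 mm farther back than shut.
Start: joints at [1.212, 0.116, 1.442, -0, 1.584, -0.038], TCP at [0.213, 0.641, 0.231] pointing down, gripper open.
Joint ranges: [-2.83, 2.83], [-0.83, 2.19], [0.07, 2.5], [-1.14, 4.28], [0.01, 3], [-2.97, 2.97]. Speed limits (rad/s): [1.89, 1.89, 2.22, 3.14, 3.14, 3.14].

### API

Orientations are given as a unit quaternion [w, x, y, z].
In Python, from station import observe, optics, job, robot gives the robot as it stands. The module is installed in compiled form; this text tells all that it offers.
- The arm moves only by the tool drive_tool, never from a script. Its argument "steps" is a list of rows, each a list of 3 entries, a list of its own where there are three numbers: the shift along the tool's x, y, z in mm, then the turn about the tool's z in rad, then the gripper command: -1 is shut, 1 is fully open, values between are in proportion. In form: [[[dx, dy, dz], twist, fingers], ...]. A call has 1 to 10 rows; each row is the pose to reach, as a shift and turn from the pose measured when the call began, along the tool's axes at that moment; what a row does not reach only later rows make up. A row lasts 1/8 s, in which the tool goes at most 62.5 mm and 10.7 degrees, less where a joint would pass 70% of its speed; a pose out of reach is approached as far as the arm can. A call with a gripper value outside its range is refused whole. The fingers move at their own pace and stop on an object; "force" is the grip in N (left out, the last holds). Time passes only in rows, so rows that repeat a pose let the fingers close. It gives the time, the measured TCP pose, the force and the opening at its end, in the units of the state.
- observe(): the state, without advancing time (a new reading comes with each control period).
- optics.read_camera(name): name is "scene" or "top" or "wrist"; returns a dict with "image" (400x640x3 uint8, red, green, blue), "vfov" (degrees; the focal length in pixels is half the picture's height over the tangent of half this angle, whatever the lens; pixels are square), "cx", "cy" (the principal point, pixels), "R" (3x3) and "t" (3): a world point X has camera coordinates R X + t; the wrist camera has in their place "tool_from_camera" (4x4, takes a point from camera to tool coordinates, whose origin is the TCP and whose axes are the flange's). Camera axes: x right, y down, z forward; pixel columns grow to the right and rows downward; lengths in m; the calibration is good to about 2 mm. A picture is of the moment at which its call begins: read the wrist's pose just before it. There is no depth.
- job.job_done(): hands the job in, once; it reports no verdict.
Trained networks look in the newest picture that a camera, given by its name, has taken for a name from the list of things; names that differ only in an ending like _2 or _b are one class to them, and where a whole thing is asked for, a point or a joint stands for the part that bears it (a point fixed in the world has none). Each returns a list of dicts, best first, with "p" (0 to 1); they miss things now and then, are a little off and sometimes report something else, mostly with a low value. They report only what shows in the picture. A call takes as long as a camera call. They do not tell look-alikes from the thing itself.
- optics.look_for(camera, target): "point" ([column, row] in pixels, amid what is visible of it).
- optics.pinpoint(camera, target): "point" ([column, row] in pixels: a listed point, or the origin of a listed thing).
The state is a dict: "t": time; "joint_pos": joint angles; "qvel": joint speeds; "effort": joint torques, N m; "tool_pos": TCP position; "tool_rot": TCP orientation; "wrist_force": force on the tool from outside, world axes, zero at the start; "torque": the same for the moment, N m; "width": finger opening in m.
Only numpy, scipy, OpenCV 4.12 (cv2) and the standard library are available. Lean on these libraries where they do the work, as an engineer would, in place of code of your own. Each camera call takes 0.05 s, during which the arm holds its last target. There are 200 camera calls.

### The job

The four gearbox parts in the full tray lie in the order they came off the shaft. Move them all into the empty tray, one to a pocket, keeping that order counted from the trays' handles: the part next to the handle of the full tray goes next to the handle of the empty tray, and so on down the row. Leave each part standing flat in its pocket, the same way up as it was.

Things in the scene. Friction and masses are not known exactly. Their poses are not given: they have to be found in the camera images.
- flange_gear: gear with a wide toothed disc at the bottom (46 mm across, 14 mm thick) and a smooth round hub 28 mm in diameter rising from it to 48 mm above its underside, about 270 g; grip it by the hub. Steel. Origin: centre of its underside; z is its own axis, pointing up. 
- sleeve: smooth plain tube, 40 mm outer diameter, 26 mm bore, 46 mm tall, about 220 g. Steel. Origin: centre of its underside; z is its own axis, pointing up. 
- pinion: slim toothed pinion, 32 mm across the teeth, toothed over its whole 52 mm height, about 250 g; for gripping it acts as a plain round cylinder. Steel. Origin: centre of its underside; z is its own axis, pointing up. 
- bevel_gear: gear with a toothed cone at the bottom (46 mm across at its foot, narrowing to 28 mm at 22 mm height; the teeth, seen only, end at 24 mm) and a smooth round hub 28 mm in diameter rising from it to 48 mm above its underside, about 260 g; grip it by the hub. Steel. Origin: centre of its underside; z is its own axis, pointing up. 
- seat_flange_gear: black rubber pad, 60 x 60 x 3 mm, lying in one pocket of full_tray and fixed there; the flange gear stands on it at the start and it stays in place, so it marks where in the row that part came from. Origin: centre of its underside (4 mm above the bench).
- seat_sleeve: black rubber pad, 60 x 60 x 3 mm, lying in one pocket of full_tray and fixed there; the sleeve stands on it at the start and it stays in place, so it marks where in the row that part came from. Origin: centre of its underside (4 mm above the bench).
- seat_pinion: black rubber pad, 60 x 60 x 3 mm, lying in one pocket of full_tray and fixed there; the pinion stands on it at the start and it stays in place, so it marks where in the row that part came from. Origin: centre of its underside (4 mm above the bench).
- seat_bevel_gear: black rubber pad, 60 x 60 x 3 mm, lying in one pocket of full_tray and fixed there; the bevel gear stands on it at the start and it stays in place, so it marks where in the row that part came from. Origin: centre of its underside (4 mm above the bench).
- full_tray: fixed blue tray 286 x 76 mm, walls 6 mm thick, 10 mm high; four pockets 64 mm square in a row, centred at its x = 105, 35, -35, -105 mm, y = 0. Steel U handle, 22 mm high, at its +x end (by the pocket at 105). Parts stand in it 7 mm above the bench. Origin: centre of underside. Holds the parts, one to a pocket in any order; handle towards the robot.
- empty_tray: fixed blue tray 286 x 76 mm, walls 6 mm thick, 10 mm high; four pockets 64 mm square in a row, centred at its x = 105, 35, -35, -105 mm, y = 0. Steel U handle, 22 mm high, at its +x end (by the pocket at 105). Parts stand in it 7 mm above the bench. Origin: centre of underside. Empty, rubber pads fixed in its pockets; handle away from the robot; left or right of the other.
There are look-alikes about, which are no part of the job. What is shaped like the bevel_gear but red or yellow is not meant.

How it is judged:
By the outcome, as a careful person would: the job done as asked, in the order asked, and still so for the second after the job is handed in, with the robot touching nothing.
It also fails if it takes over 112 s, if anything falls off the work surface, if the arm or the gripper's body presses on something with over 40 N, if the wrist force passes 120 N, or if a joint passes its speed limit or range.

## Working session

There is one attempt and no reset: what is moved stays moved. The work goes in short steps, Python scripts to look and compute and a tool call to move; the robot and the scene stay as the last step left them, time stands still between calls to the robot, and variables do not carry over. Pictures are saved under pics/ and viewed, about 12 in all and at most 16, crops included, and the job is handed in when it is done.

Besides the shell and the picture viewer there is one more tool, called by a JSON object that holds its "name" and its "arguments". drive_tool: Moves the arm, as the interface text tells. Its arguments: {"type":"object","properties":{"steps":{"type":"array","items":{"type":"array"}},"force":{"type":"number"}},"required":["steps"]}

```bash
mkdir -p pics; cat > h.py <<'E'
from station import observe, optics, job, robot
import numpy as np, cv2
def ray(c,px,z):
    f=c["image"].shape[0]/2/np.tan(np.radians(c["vfov"])/2)
    d=np.array([(px[0]-c["cx"])/f,(px[1]-c["cy"])/f,1.]); R=np.array(c["R"]);t=np.array(c["t"])
    o=-R.T@t; d=R.T@d
    return o+d*(z-o[2])/d[2]
def proj(c,X):
    f=c["image"].shape[0]/2/np.tan(np.radians(c["vfov"])/2)
    p=np.array(c["R"])@np.array(X)+np.array(c["t"]); return p[0]/p[2]*f+c["cx"],p[1]/p[2]*f+c["cy"]
def save(c,n): cv2.imwrite("pics/"+n+".png",c["image"][:,:,::-1])
E
python3 - <<'E'
from h import *
s=observe(); print({k:np.round(v,3) for k,v in s.items()})
for n in ("top","scene"):
    c=optics.read_camera(n); save(c,n+"0"); print(n,c["vfov"],c["cx"],c["cy"],np.round(-np.array(c["R"]).T@np.array(c["t"]),3), np.round(c["R"],3).tolist())
    for k,z in (("flange_gear",.007),("sleeve",.007),("pinion",.007),("bevel_gear",.007),("full_tray",0),("empty_tray",0)):
        for d in optics.pinpoint(n,k)[:4]: print(k,round(d["p"],2),np.round(d["point"],1),np.round(ray(c,d["point"],z),3))
E
```

```text
{'t': np.float64(0.0), 'joint_pos': array([ 1.212,  0.117,  1.442,  0.   ,  1.584, -0.038]), 'qvel': array([ 0.001,  0.   ,  0.001, -0.   ,  0.   , -0.001]), 'effort': array([-4.0000e-03, -7.3196e+01, -6.3250e+01, -0.0000e+00,  6.0000e-03,
       -0.0000e+00]), 'tool_pos': array([0.213, 0.64 , 0.231]), 'tool_rot': array([-0.   ,  0.16 ,  0.987, -0.001]), 'wrist_force': array([-0.435, -0.294,  0.08 ]), 'torque': array([-0.006,  0.041,  0.017]), 'width': np.float64(0.085)}
top 45.10275733388397 313.4799112328506 209.55031551673048 [0.436 0.052 1.017] [[0.006, -1.0, 0.02], [-0.992, -0.008, -0.125], [0.125, -0.02, -0.992]]
flange_gear 0.58 [253.4 275.4] [0.425 0.155 0.007]
sleeve 0.56 [235.6 177. ] [0.632 0.198 0.007]
pinion 0.68 [246.5 241.8] [0.495 0.171 0.007]
pinion 0.26 [244.4 225.6] [0.529 0.176 0.007]
bevel_gear 0.84 [182.6 193. ] [0.597 0.308 0.007]
bevel_gear 0.67 [242.3 207.8] [0.566 0.182 0.007]
bevel_gear 0.6 [171.4 237.5] [0.503 0.328 0.007]
full_tray 0.62 [241.2 226.8] [0.527 0.184 0.   ]
empty_tray 0.68 [406.8 223. ] [ 0.538 -0.168  0.   ]
scene 47.263955501188676 319.57673676314874 203.94521581053533 [ 0.903 -0.653  0.552] [[0.877, 0.48, 0.014], [0.276, -0.482, -0.832], [-0.392, 0.733, -0.555]]
flange_gear 0.92 [303.1 174.6] [0.424 0.158 0.007]
sleeve 0.65 [394.5 191.6] [0.64  0.195 0.007]
pinion 0.89 [325.1 179.6] [0.48  0.164 0.007]
bevel_gear 0.96 [357.4 186.8] [0.559 0.172 0.007]
bevel_gear 0.69 [390.9 169.9] [0.597 0.284 0.007]
bevel_gear 0.56 [365.  161.4] [0.525 0.292 0.007]
full_tray 0.84 [347.3 185.5] [0.532 0.176 0.   ]
empty_tray 0.68 [265.3 272.5] [ 0.534 -0.163  0.   ]
empty_tray 0.17 [390.6 192.4] [0.63  0.198 0.   ]
```

View pics/top0.png

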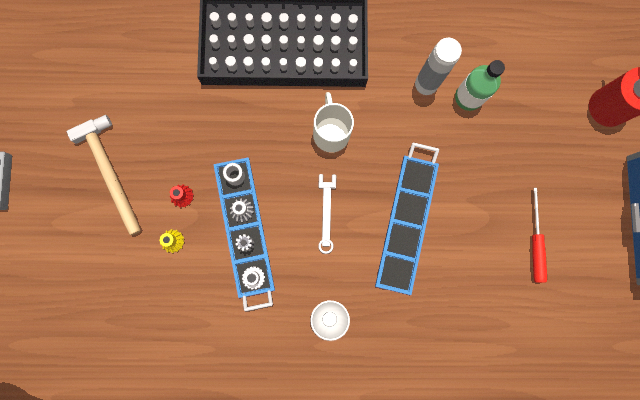

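View pics/scene0.png

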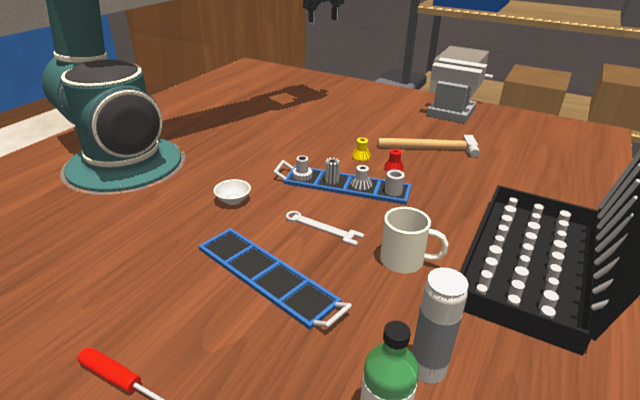

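The full tray's handle is near the robot, so from that handle the order is flange gear, pinion, bevel gear, sleeve. The empty tray's handle is at the far end. Next I measure both trays and the parts precisely.

```bash
python3 - <<'E'
from h import *
for n in ("top","scene"):
    c=optics.read_camera(n); hsv=cv2.cvtColor(c["image"],cv2.COLOR_RGB2HSV)
    m=cv2.inRange(hsv,(100,110,60),(118,255,255))
    P=[]
    for v,u in np.argwhere(m): 
        w=ray(c,(u,v),.008)
        if .35<w[0]<.72 and -.25<w[1]<.3:P.append(w[:2])
    P=np.array(P)
    for side in (1,-1):
        q=P[P[:,1]*side>0.0]; 
        r=cv2.minAreaRect((q*1000).astype(np.float32)); b=cv2.boxPoints(r)
        d=max((b[1]-b[0],b[2]-b[1]),key=np.linalg.norm); d=d/np.linalg.norm(d); d*=np.sign(d[0])
        h=-d if side==1 else d
        print(n,side,len(q),np.round(r[0],1),np.round(r[1],1),"handle dir",np.round(h,3), "yaw",np.round(np.arctan2(d[1],d[0]),3))
        for x in (105,35,-35,-105): print("   ",x,np.round(np.array(r[0])+h*x,1))
E
```

```text
top 1 1659 [528.  178.6] [285.2  75.9] handle dir [-0.978 -0.21 ] yaw 0.211
    105 [425.4 156.5]
    35 [493.8 171.2]
    -35 [562.3 185.9]
    -105 [630.7 200.6]
top -1 1630 [ 535.3 -166.3] [ 76.1 285.5] handle dir [ 0.974 -0.228] yaw -0.23
    105 [ 637.5 -190.2]
    35 [ 569.4 -174.2]
    -35 [ 501.2 -158.3]
    -105 [ 433.1 -142.3]
scene 1 947 [531.1 171.7] [285.2  85.4] handle dir [-0.978 -0.208] yaw 0.209
    105 [428.4 149.9]
    35 [496.9 164.4]
    -35 [565.3 179. ]
    -105 [633.8 193.5]
scene -1 2066 [ 537.4 -169.1] [ 80.5 290. ] handle dir [ 0.973 -0.231] yaw -0.233
    105 [ 639.6 -193.3]
    35 [ 571.5 -177.1]
    -35 [ 503.4 -161. ]
    -105 [ 435.2 -144.8]
```

```bash
python3 - <<'E'
from h import *
c=optics.read_camera("top"); I=c["image"][140:320,150:450]
save({"image":cv2.resize(I,None,fx=2.6,fy=2.6,interpolation=2)},"topcrop")
E
```

```text
(no output)
```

View pics/topcrop.png

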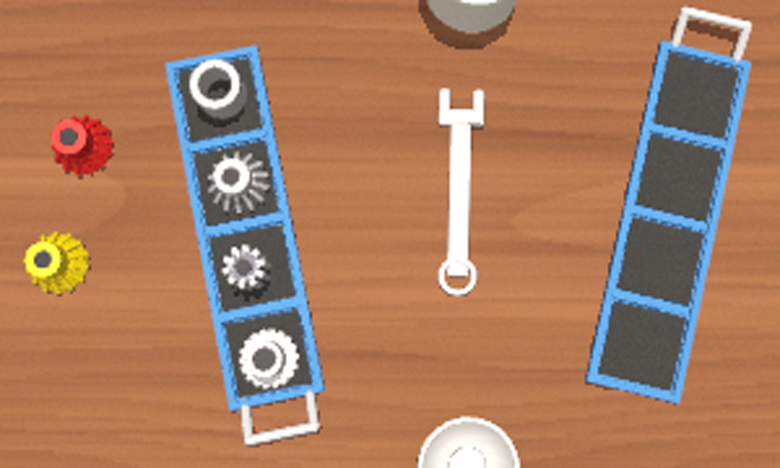

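```bash
cat >> h.py <<'E'
from scipy.spatial.transform import Rotation as Ro
def go(x,y,z,yaw=None):
    "shift (mm) in tool axes and twist to reach world pose; yaw=world direction of jaw axis (mod pi)"
    s=observe(); q=s["tool_rot"]; R=Ro.from_quat([q[1],q[2],q[3],q[0]]).as_matrix()
    d=R.T@(np.array([x,y,z])-s["tool_pos"])*1000
    tw=0
    if yaw is not None:
        j=np.arctan2(R[1,1],R[0,1]); tw=-((yaw-j+np.pi/2)%np.pi-np.pi/2)
    print("t",np.round(s["t"],2),"pos",np.round(s["tool_pos"],4),"w",round(float(s["width"]),4),"F",np.round(s["wrist_force"],1),"tilt",np.round(R[:,2],3),"-> shift",np.round(d,1),"twist",round(tw,3),"q6",round(float(s["joint_pos"][5]),2))
def wray(c,s,px,z):
    q=s["tool_rot"]; R=Ro.from_quat([q[1],q[2],q[3],q[0]]).as_matrix(); T=np.array(c["tool_from_camera"])
    f=200/np.tan(np.radians(c["vfov"])/2); d=np.array([(px[0]-c["cx"])/f,(px[1]-c["cy"])/f,1.])
    o=s["tool_pos"]+R@T[:3,3]; d=R@T[:3,:3]@d
    return o+d*(z-o[2])/d[2]
E
python3 - <<'E'
from h import *
c=optics.read_camera("top")
for n,p,z in (("flange",(253,278.5),.055),("pinion",(244.2,242.3),.059),("bevel",(238.8,208.1),.055),("sleeve",(232.3,172.7),.053)): print(n,np.round(ray(c,p,z),4))
c=optics.read_camera("wrist"); print(np.round(c["tool_from_camera"],3).tolist(),c["vfov"])
go(.46,.168,.23,1.782)
E
```

```text
flange [0.4198 0.1511 0.055 ]
pinion [0.4908 0.1696 0.059 ]
bevel [0.5596 0.1826 0.055 ]
sleeve [0.6322 0.1978 0.053 ]
[[0.0, -0.947, -0.321, 0.084], [1.0, 0.0, 0.0, 0.0], [-0.0, -0.321, 0.947, -0.143], [0.0, 0.0, 0.0, 1.0]] 64.0041793263214
t 0.95 pos [0.2129 0.6406 0.2313] w 0.0852 F [-0.5  0.5  0.2] tilt [-0.  0. -1.] -> shift [-383.5 -370.5    1.3] twist -0.532 q6 -0.04
```

{"name": "drive_tool", "arguments": {"steps": [[[-384,-371,0],-0.532,1],[[-384,-371,0],-0.532,1],[[-384,-371,0],-0.532,1],[[-384,-371,0],-0.532,1],[[-384,-371,0],-0.532,1],[[-384,-371,0],-0.532,1],[[-384,-371,0],-0.532,1],[[-384,-371,0],-0.532,1],[[-384,-371,0],-0.532,1],[[-384,-371,0],-0.532,1]], "force": 60}}

```text
t: 2.2
tool_pos: [0.461, 0.1656, 0.2313]
tool_rot: [0.0, -0.104, 0.995, -0.0]
wrist_force: [0.1, 0.8, 0.1]
width: 0.0851
```

```bash
python3 - <<'E'
from h import *
go(.46,.168,.23,1.782)
s=observe(); c=optics.read_camera("wrist"); save(c,"w0")
for k in ("flange_gear","pinion","bevel_gear","sleeve"):
    for d in optics.pinpoint("wrist",k)[:3]: print(k,round(d["p"],2),np.round(d["point"],1),np.round(wray(c,s,d["point"],.007),4))
E
```

```text
t 2.2 pos [0.461  0.1656 0.2313] w 0.0851 F [0.1 0.8 0.1] tilt [ 0. -0. -1.] -> shift [0.5 2.6 1.3] twist -0.003 q6 -1.49
flange_gear 0.92 [312.7 128.8] [0.4213 0.1562 0.007 ]
pinion 0.7 [313.4 186.4] [0.4876 0.1709 0.007 ]
pinion 0.55 [314.3 215.2] [0.5237 0.1796 0.007 ]
pinion 0.22 [312.6 246.1] [0.5658 0.1863 0.007 ]
bevel_gear 0.88 [314.3 240.7] [0.5579 0.1869 0.007 ]
bevel_gear 0.71 [ 29.4 166.1] [ 0.5321 -0.1604  0.007 ]
bevel_gear 0.58 [401.4 281.8] [0.5932 0.3129 0.007 ]
sleeve 0.97 [310.5 290.8] [0.6319 0.1973 0.007 ]
```

View pics/w0.png

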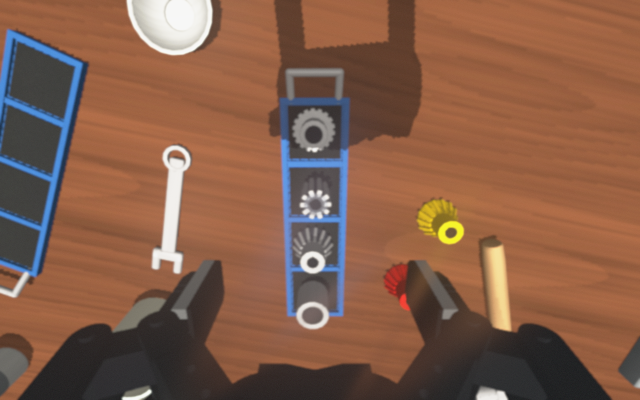

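```bash
python3 - <<'E'
from h import *
c=optics.read_camera("wrist"); s=observe()
for n,p,z in (("flange",(314,133),.055),("pinion",(315.5,205),.059),("bevel",(312.5,262),.055),("sleeve",(312,315.5),.053)): print(n,np.round(wray(c,s,p,z),4))
go(.421,.154,.025,1.782)
E
```

```text
flange [0.4185 0.1599 0.055 ]
pinion [0.4907 0.1771 0.059 ]
bevel [0.5599 0.1886 0.055 ]
sleeve [0.6331 0.2037 0.053 ]
t 2.5 pos [0.4599 0.1682 0.2314] w 0.0855 F [-0.1  0.1 -0.5] tilt [ 0.  0. -1.] -> shift [ 41.1  -5.7 206.4] twist 0.001 q6 -1.48
```

{"name": "drive_tool", "arguments": {"steps": [[[42,-6,0],0,1],[[42,-6,60],0,1],[[42,-6,120],0,1],[[42,-6,160],0,1],[[42,-6,185],0,1],[[42,-6,200],0,1],[[42,-6,206],0,1],[[42,-6,206],0,1],[[42,-6,206],0,1],[[42,-6,206],0,1]]}}

```text
t: 3.75
tool_pos: [0.4205, 0.1536, 0.026]
tool_rot: [0.001, -0.106, 0.994, 0.0]
wrist_force: [-0.9, 1.0, -0.0]
width: 0.0855
```

```bash
python3 - <<'E'
from h import *
go(.420,.154,.025,1.782)
c=optics.read_camera("wrist"); save(c,"w1")
E
```

```text
t 3.75 pos [0.4205 0.1536 0.026 ] w 0.0855 F [-0.9  1.  -0. ] tilt [ 0.001  0.    -1.   ] -> shift [0.4 0.5 1. ] twist 0.001 q6 -1.49
```

View pics/w1.png

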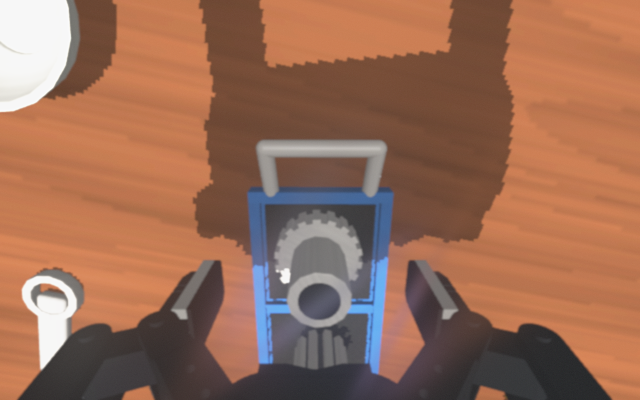

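```bash
python3 - <<'E'
from h import *
s=observe();c=optics.read_camera("wrist"); print(wray(c,s,(319.5,300),.055),s["tool_pos"])
E
```

```text
[0.42083665 0.15671886 0.055     ] [0.42041523 0.1536062  0.02588392]
```

{"name": "drive_tool", "arguments": {"steps": [[[0,0,0],0,0.2],[[0,0,0],0,-0.2],[[0,0,0],0,-1],[[0,0,0],0,-1],[[0,0,0],0,-1],[[0,0,0],0,-1],[[0,0,0],0,-1],[[0,0,0],0,-1],[[0,0,0],0,-1],[[0,0,0],0,-1]], "force": 60}}

```text
t: 5.1
tool_pos: [0.4205, 0.1537, 0.0261]
tool_rot: [0.001, -0.106, 0.994, 0.0]
wrist_force: [-1.2, 0.8, 5.8]
width: 0.0265
```

{"name": "drive_tool", "arguments": {"steps": [[[0,0,-20],0,-1],[[0,0,-60],0,-1],[[0,0,-110],0,-1],[[0,0,-130],0,-1],[[0,0,-130],0,-1]]}}

```text
t: 5.72
tool_pos: [0.4206, 0.1537, 0.1561]
tool_rot: [0.001, -0.106, 0.994, 0.0]
wrist_force: [-0.2, -0.3, -3.5]
width: 0.0263
```

```bash
python3 - <<'E'
from h import *
go(.6385,-.1917,.15,1.341)
E
```

```text
t 5.72 pos [0.4206 0.1537 0.1561] w 0.0263 F [-0.2 -0.3 -3.5] tilt [ 0.002  0.001 -1.   ] -> shift [-140.1 -383.6    6.2] twist 0.442 q6 -1.49
```

Carrying it. The wrist force fits the gear's weight.

{"name": "drive_tool", "arguments": {"steps": [[[-12,-32,0],0.06,-1],[[-28,-77,0],0.12,-1],[[-48,-130,0],0.18,-1],[[-68,-185,0],0.24,-1],[[-88,-240,0],0.3,-1],[[-108,-295,0],0.36,-1],[[-126,-345,0],0.42,-1],[[-140,-384,0],0.442,-1],[[-140,-384,0],0.442,-1],[[-140,-384,0],0.442,-1]]}}

```text
t: 6.98
tool_pos: [0.6377, -0.1918, 0.1537]
tool_rot: [-0.001, 0.114, 0.993, 0.001]
wrist_force: [-0.7, 1.5, -2.3]
width: 0.0266
```

```bash
python3 - <<'E'
from h import *
go(.6385,-.1917,.0275,1.341)
c=optics.read_camera("wrist"); save(c,"w2")
E
```

```text
t 6.98 pos [ 0.6377 -0.1918  0.1537] w 0.0266 F [-0.7  1.5 -2.3] tilt [-0.001  0.002 -1.   ] -> shift [ -0.9   0.  126.2] twist 0.0 q6 -1.67
```

View pics/w2.png

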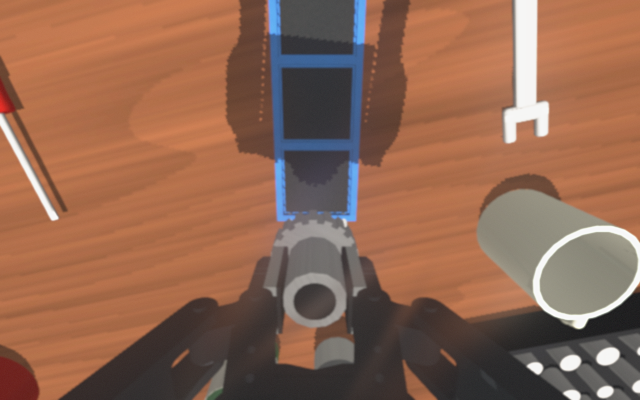

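The gear hangs upright and is centred on the tray's last pocket, by the handle. I lower it to the height it was gripped at.

{"name": "drive_tool", "arguments": {"steps": [[[-1,0,50],0,-1],[[-1,0,90],0,-1],[[-1,0,112],0,-1],[[-1,0,121],0,-1],[[-1,0,125],0,-1],[[-1,0,127],0,-1],[[-1,0,127],0,-1],[[-1,0,127],0,-1]]}}

```text
t: 8.02
tool_pos: [0.639, -0.1916, 0.0281]
tool_rot: [0.0, 0.114, 0.993, 0.001]
wrist_force: [0.3, -0.3, -3.5]
width: 0.0263
```

```bash
python3 - <<'E'
from h import *
go(.6385,-.1917,.0262,1.341)
E
```

```text
t 8.02 pos [ 0.639  -0.1916  0.0281] w 0.0263 F [ 0.3 -0.3 -3.5] tilt [ 0.001  0.001 -1.   ] -> shift [ 0.4 -0.2  1.9] twist 0.001 q6 -1.67
```

{"name": "drive_tool", "arguments": {"steps": [[[0,0,1.5],0,-1],[[0,0,2.3],0,-1],[[0,0,2.3],0,-1],[[0,0,2.3],0,-0.2],[[0,0,2.3],0,0.5],[[0,0,2.3],0,1],[[0,0,2.3],0,1],[[0,0,2.3],0,1],[[0,0,-60],0,1],[[0,0,-122],0,1]]}}

```text
t: 9.28
tool_pos: [0.6385, -0.1916, 0.1512]
tool_rot: [-0.0, 0.114, 0.993, 0.001]
wrist_force: [1.2, -1.0, 0.3]
width: 0.0851
```

```bash
python3 - <<'E'
from h import *
go(.4915,.172,.15,1.782)
E
```

```text
t 9.28 pos [ 0.6385 -0.1916  0.1512] w 0.0851 F [ 1.2 -1.   0.3] tilt [-0.001  0.002 -1.   ] -> shift [225.7 320.7   1.9] twist -0.44 q6 -1.67
```

{"name": "drive_tool", "arguments": {"steps": [[[36,51,0],-0.06,1],[[72,102,0],-0.12,1],[[108,153,0],-0.2,1],[[144,204,0],-0.28,1],[[180,255,0],-0.36,1],[[210,300,0],-0.44,1],[[226,321,0],-0.44,1],[[226,321,0],-0.44,1],[[226,321,0],-0.44,1],[[226,321,0],-0.44,1]]}}

```text
t: 10.52
tool_pos: [0.4916, 0.1715, 0.1519]
tool_rot: [-0.0, -0.105, 0.995, 0.001]
wrist_force: [-0.0, 0.1, 1.3]
width: 0.0853
```

```bash
python3 - <<'E'
from h import *
go(.4915,.172,.025,1.782)
s=observe(); c=optics.read_camera("wrist"); save(c,"w3")
t=optics.read_camera("top"); save(t,"t3")
for k in ("pinion","flange_gear"):
  for n in ("top","wrist"):
    for d in optics.pinpoint(n,k)[:2]: print(n,k,round(d["p"],2),np.round(ray(t,d["point"],.007) if n=="top" else wray(c,s,d["point"],.007),4))
a=np.hstack([c["image"][:,100:540],cv2.resize(t["image"][140:320,200:450],None,fx=2.2222,fy=2.2222)[:, :360]])
save({"image":a},"c3")
E
```

```text
t 10.52 pos [0.4916 0.1715 0.1519] w 0.0853 F [-0.   0.1  1.3] tilt [-0.001  0.002 -1.   ] -> shift [  0.    0.3 126.9] twist -0.001 q6 -1.5
wrist pinion 0.98 [0.4922 0.1721 0.007 ]
top flange_gear 0.56 [ 0.6405 -0.1954  0.007 ]
```

View pics/c3.png

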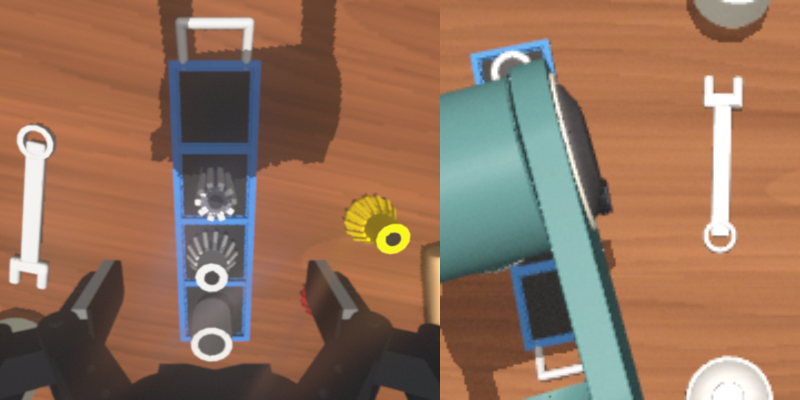

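The pinion lies between the empty flange pocket and the bevel gear, as expected, and the network puts it within 1 mm of the TCP.

{"name": "drive_tool", "arguments": {"steps": [[[0,0,50],0,1],[[0,0,95],0,1],[[0,0,117],0,1],[[0,0,126],0,1],[[0,0,127],0,0.4],[[0,0,127],0,-0.2],[[0,0,127],0,-1],[[0,0,127],0,-1],[[0,0,127],0,-1],[[0,0,127],0,-1]]}}

```text
t: 12.08
tool_pos: [0.4918, 0.1725, 0.026]
tool_rot: [0.001, -0.105, 0.994, 0.001]
wrist_force: [-0.9, 0.3, 5.3]
width: 0.0304
```

{"name": "drive_tool", "arguments": {"steps": [[[0,0,0],0,-1],[[0,0,0],0,-1],[[0,0,0],0,-1],[[0,0,0],0,-1]]}}

```text
t: 12.58
tool_pos: [0.4918, 0.1725, 0.0261]
tool_rot: [0.001, -0.105, 0.994, 0.001]
wrist_force: [-0.4, -0.5, -0.1]
width: 0.0304
```

{"name": "drive_tool", "arguments": {"steps": [[[0,0,-20],0,-1],[[0,0,-60],0,-1],[[0,0,-110],0,-1],[[0,0,-125],0,-1],[[0,0,-125],0,-1]]}}

```text
t: 13.2
tool_pos: [0.492, 0.1723, 0.1522]
tool_rot: [0.001, -0.105, 0.994, 0.001]
wrist_force: [0.3, -0.4, -3.0]
width: 0.0303
```

```bash
python3 - <<'E'
from h import *
go(.5705,-.1757,.15,1.341)
E
```

```text
t 13.2 pos [0.492  0.1723 0.1522] w 0.0303 F [ 0.3 -0.4 -3. ] tilt [ 0.003  0.003 -1.   ] -> shift [  -4.  -356.7    1.4] twist 0.44 q6 -1.49
```

{"name": "drive_tool", "arguments": {"steps": [[[0,-30,0],0.06,-1],[[-1,-75,0],0.12,-1],[[-2,-130,0],0.18,-1],[[-2,-185,0],0.24,-1],[[-3,-240,0],0.3,-1],[[-3,-290,0],0.36,-1],[[-4,-335,0],0.42,-1],[[-4,-357,0],0.44,-1],[[-4,-357,0],0.44,-1],[[-4,-357,0],0.44,-1]]}}

```text
t: 14.45
tool_pos: [0.5702, -0.1751, 0.1507]
tool_rot: [0.001, 0.114, 0.993, 0.002]
wrist_force: [0.4, 1.0, -1.7]
width: 0.0308
```

```bash
python3 - <<'E'
from h import *
go(.5705,-.1757,.0262,1.341)
E
```

```text
t 14.45 pos [ 0.5702 -0.1751  0.1507] w 0.0308 F [ 0.4  1.  -1.7] tilt [ 0.002  0.004 -1.   ] -> shift [ -0.3  -1.  124.5] twist 0.001 q6 -1.69
```

{"name": "drive_tool", "arguments": {"steps": [[[0,-1,50],0,-1],[[0,-1,90],0,-1],[[0,-1,112],0,-1],[[0,-1,120],0,-1],[[0,-1,123],0,-1],[[0,-1,124],0,-1],[[0,-1,124],0,-1],[[0,-1,124],0,-1]]}}

```text
t: 15.45
tool_pos: [0.5704, -0.1758, 0.0272]
tool_rot: [0.001, 0.114, 0.993, 0.002]
wrist_force: [0.2, -0.4, -1.9]
width: 0.0307
```

{"name": "drive_tool", "arguments": {"steps": [[[0,0,1.2],0,-1],[[0,0,1.5],0,-1],[[0,0,1.5],0,-1],[[0,0,1.5],0,-0.2],[[0,0,1.5],0,0.5],[[0,0,1.5],0,1],[[0,0,1.5],0,1],[[0,0,1.5],0,1],[[0,0,-60],0,1],[[0,0,-122],0,1]]}}

```text
t: 16.7
tool_pos: [0.5696, -0.176, 0.1503]
tool_rot: [0.0, 0.114, 0.993, 0.002]
wrist_force: [0.5, -0.2, 0.4]
width: 0.0855
```

```bash
python3 - <<'E'
from h import *
go(.560,.1845,.15,1.782)
E
```

```text
t 16.7 pos [ 0.5696 -0.176   0.1503] w 0.0855 F [ 0.5 -0.2  0.4] tilt [ 0.001  0.004 -1.   ] -> shift [ 91.1 348.9   1.6] twist -0.44 q6 -1.69
```

{"name": "drive_tool", "arguments": {"steps": [[[14,52,0],-0.06,1],[[29,110,0],-0.12,1],[[44,170,0],-0.2,1],[[60,230,0],-0.28,1],[[76,290,0],-0.36,1],[[88,335,0],-0.44,1],[[91,349,0],-0.44,1],[[91,349,0],-0.44,1],[[91,349,0],-0.44,1],[[91,349,0],-0.44,1]]}}

```text
t: 17.95
tool_pos: [0.5603, 0.1834, 0.1517]
tool_rot: [0.001, -0.105, 0.995, 0.002]
wrist_force: [-0.3, 0.3, 0.3]
width: 0.0857
```

```bash
python3 - <<'E'
from h import *
s=observe(); c=optics.read_camera("wrist"); save(c,"w4")
t=optics.read_camera("scene"); save(t,"s4")
for d in optics.pinpoint("wrist","bevel_gear")[:2]: print(round(d["p"],2),d["point"],np.round(wray(c,s,d["point"],.007),4))
go(.560,.1845,.029,1.782)
a=np.hstack([c["image"][:,140:500],cv2.resize(t["image"][130:330,190:410],None,fx=2,fy=2)])
save({"image":a},"c4")
E
```

```text
0.97 [316.9, 182.1] [0.5588 0.1869 0.007 ]
0.83 [483.1, 148.8] [0.4969 0.3275 0.007 ]
t 18.1 pos [0.5602 0.1839 0.1517] w 0.085 F [-0.2  0.  -0.1] tilt [ 0.001  0.004 -1.   ] -> shift [  0.3   0.2 122.7] twist -0.001 q6 -1.51
```

View pics/c4.png

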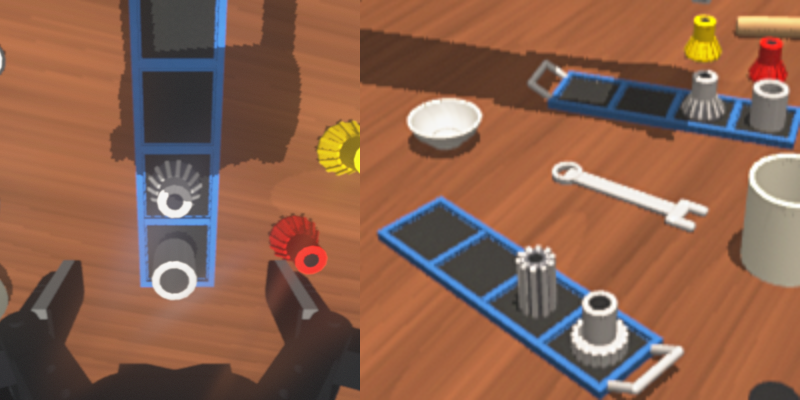

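Both placed parts stand upright by the empty tray's handle. Now the steel bevel gear, not the red or yellow one, with a higher grip on its hub.

{"name": "drive_tool", "arguments": {"steps": [[[0,1,50],0,1],[[0,1,95],0,1],[[0,1,114],0,1],[[0,1,122],0,1],[[0,1,122],0,0.4],[[0,1,122],0,-0.2],[[0,1,122],0,-1],[[0,1,122],0,-1],[[0,1,122],0,-1],[[0,1,122],0,-1]]}}

```text
t: 19.35
tool_pos: [0.5606, 0.1854, 0.031]
tool_rot: [0.001, -0.105, 0.994, 0.002]
wrist_force: [-2.9, -1.4, 7.9]
width: 0.026
```

{"name": "drive_tool", "arguments": {"steps": [[[0,0,0],0,-1],[[0,0,0],0,-1],[[0,0,0],0,-1],[[0,0,0],0,-1]]}}

```text
t: 19.85
tool_pos: [0.5606, 0.1854, 0.031]
tool_rot: [0.001, -0.105, 0.994, 0.002]
wrist_force: [-0.8, 0.1, -0.4]
width: 0.0262
```

{"name": "drive_tool", "arguments": {"steps": [[[0,0,-20],0,-1],[[0,0,-60],0,-1],[[0,0,-110],0,-1],[[0,0,-125],0,-1],[[0,0,-125],0,-1]]}}

```text
t: 20.48
tool_pos: [0.5606, 0.185, 0.1572]
tool_rot: [0.002, -0.105, 0.994, 0.002]
wrist_force: [-0.1, -0.1, -3.6]
width: 0.0262
```

```bash
python3 - <<'E'
from h import *
go(.5023,-.1597,.155,1.341)
E
```

```text
t 20.48 pos [0.5606 0.185  0.1572] w 0.0262 F [-0.1 -0.1 -3.6] tilt [ 0.004  0.005 -1.   ] -> shift [ 129.  -324.9    0.4] twist 0.44 q6 -1.51
```

{"name": "drive_tool", "arguments": {"steps": [[[12,-30,0],0.06,-1],[[28,-70,0],0.12,-1],[[47,-118,0],0.18,-1],[[67,-168,0],0.24,-1],[[87,-218,0],0.3,-1],[[107,-268,0],0.36,-1],[[122,-308,0],0.42,-1],[[129,-325,0],0.44,-1],[[129,-325,0],0.44,-1],[[129,-325,0],0.44,-1]]}}

```text
t: 21.72
tool_pos: [0.5024, -0.1589, 0.1547]
tool_rot: [0.001, 0.114, 0.993, 0.003]
wrist_force: [-0.1, 0.1, -2.2]
width: 0.0262
```

```bash
python3 - <<'E'
from h import *
go(.5023,-.1597,.0312,1.341)
E
```

```text
t 21.72 pos [ 0.5024 -0.1589  0.1547] w 0.0262 F [-0.1  0.1 -2.2] tilt [ 0.004  0.005 -1.   ] -> shift [ 1.000e-01 -1.600e+00  1.235e+02] twist 0.001 q6 -1.7
```

{"name": "drive_tool", "arguments": {"steps": [[[0,-1.5,50],0,-1],[[0,-1.5,90],0,-1],[[0,-1.5,112],0,-1],[[0,-1.5,119],0,-1],[[0,-1.5,122],0,-1],[[0,-1.5,123],0,-1],[[0,-1.5,123],0,-1],[[0,-1.5,123],0,-1]]}}

```text
t: 22.72
tool_pos: [0.5027, -0.1597, 0.0323]
tool_rot: [0.002, 0.114, 0.993, 0.003]
wrist_force: [-0.0, -0.5, -2.1]
width: 0.0261
```

{"name": "drive_tool", "arguments": {"steps": [[[0,0,1.2],0,-1],[[0,0,1.5],0,-1],[[0,0,1.5],0,-1],[[0,0,1.5],0,-0.2],[[0,0,1.5],0,0.5],[[0,0,1.5],0,1],[[0,0,1.5],0,1],[[0,0,1.5],0,1],[[0,0,-60],0,1],[[0,0,-122],0,1]]}}

```text
t: 23.98
tool_pos: [0.5017, -0.1602, 0.1555]
tool_rot: [0.001, 0.114, 0.993, 0.003]
wrist_force: [1.4, -0.5, 0.4]
width: 0.0857
```

```bash
python3 - <<'E'
from h import *
go(.633,.199,.15,1.782)
E
```

```text
t 23.98 pos [ 0.5017 -0.1602  0.1555] w 0.0857 F [ 1.4 -0.5  0.4] tilt [ 0.003  0.005 -1.   ] -> shift [-46.6 379.6   7.8] twist -0.44 q6 -1.7
```

{"name": "drive_tool", "arguments": {"steps": [[[-7,57,0],-0.06,1],[[-14,115,0],-0.12,1],[[-21,175,0],-0.2,1],[[-28,235,0],-0.28,1],[[-36,295,0],-0.36,1],[[-43,350,0],-0.44,1],[[-47,380,0],-0.44,1],[[-47,380,0],-0.44,1],[[-47,380,0],-0.44,1],[[-47,380,0],-0.44,1]]}}

```text
t: 25.22
tool_pos: [0.6334, 0.1984, 0.1579]
tool_rot: [0.002, -0.105, 0.994, 0.003]
wrist_force: [-0.0, -0.9, -1.1]
width: 0.0852
```

```bash
python3 - <<'E'
from h import *
s=observe(); c=optics.read_camera("wrist"); save(c,"w5")
for d in optics.pinpoint("wrist","sleeve")[:2]: print(round(d["p"],2),d["point"],np.round(wray(c,s,d["point"],.007),4))
go(.633,.199,.024,1.782)
E
```

```text
0.79 [313.3, 182.5] [0.635  0.1994 0.007 ]
t 25.32 pos [0.6334 0.1985 0.158 ] w 0.0857 F [-0.1  0.4 -0.2] tilt [ 0.003  0.005 -1.   ] -> shift [  0.9  -0.  134. ] twist -0.001 q6 -1.52
```

View pics/w5.png

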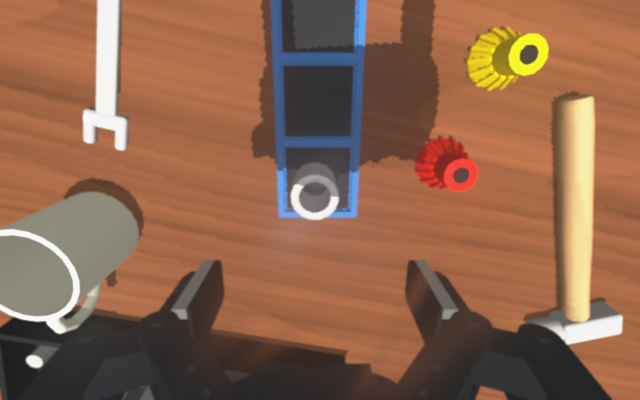

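The sleeve is alone in its pocket and centred. The red look-alike is far enough off for the open fingers.

{"name": "drive_tool", "arguments": {"steps": [[[0,0,50],0,1],[[0,0,100],0,1],[[0,0,125],0,1],[[0,0,133],0,1],[[0,0,133],0,0.4],[[0,0,133],0,0],[[0,0,133],0,-1],[[0,0,133],0,-1],[[0,0,133],0,-1],[[0,0,133],0,-1]]}}

```text
t: 26.58
tool_pos: [0.6347, 0.1993, 0.027]
tool_rot: [0.003, -0.105, 0.994, 0.003]
wrist_force: [-1.3, -1.2, 7.6]
width: 0.0386
```

{"name": "drive_tool", "arguments": {"steps": [[[0,0,0],0,-1],[[0,0,0],0,-1],[[0,0,0],0,-1],[[0,0,0],0,-1]]}}

```text
t: 27.08
tool_pos: [0.6347, 0.1994, 0.027]
tool_rot: [0.003, -0.105, 0.994, 0.003]
wrist_force: [-0.5, 0.5, 0.2]
width: 0.0386
```

{"name": "drive_tool", "arguments": {"steps": [[[0,0,-20],0,-1],[[0,0,-60],0,-1],[[0,0,-110],0,-1],[[0,0,-130],0,-1],[[0,0,-130],0,-1]]}}

```text
t: 27.7
tool_pos: [0.6344, 0.1987, 0.1585]
tool_rot: [0.004, -0.105, 0.994, 0.003]
wrist_force: [-0.5, -0.1, -2.3]
width: 0.0384
```

```bash
python3 - <<'E'
from h import *
go(.4342,-.1437,.155,1.341)
E
```

```text
t 27.7 pos [0.6344 0.1987 0.1585] w 0.0384 F [-0.5 -0.1 -2.3] tilt [ 0.008  0.007 -1.   ] -> shift [ 267.4 -293.    -0.3] twist 0.44 q6 -1.52
```

{"name": "drive_tool", "arguments": {"steps": [[[26,-28,0],0.06,-1],[[58,-64,0],0.12,-1],[[98,-108,0],0.18,-1],[[138,-152,0],0.24,-1],[[178,-196,0],0.3,-1],[[218,-240,0],0.36,-1],[[248,-272,0],0.42,-1],[[267,-293,0],0.44,-1],[[267,-293,0],0.44,-1],[[267,-293,0],0.44,-1]]}}

```text
t: 28.95
tool_pos: [0.4344, -0.1433, 0.1534]
tool_rot: [0.003, 0.114, 0.993, 0.004]
wrist_force: [0.9, -0.6, -1.7]
width: 0.0383
```

```bash
python3 - <<'E'
from h import *
go(.4342,-.1437,.0272,1.341)
E
```

```text
t 28.95 pos [ 0.4344 -0.1433  0.1534] w 0.0383 F [ 0.9 -0.6 -1.7] tilt [ 0.006  0.007 -1.   ] -> shift [  0.6  -1.6 126.2] twist 0.001 q6 -1.72
```

{"name": "drive_tool", "arguments": {"steps": [[[0.6,-1.6,50],0,-1],[[0.6,-1.6,90],0,-1],[[0.6,-1.6,114],0,-1],[[0.6,-1.6,122],0,-1],[[0.6,-1.6,125],0,-1],[[0.6,-1.6,126],0,-1],[[0.6,-1.6,126],0,-1],[[0.6,-1.6,126],0,-1]]}}

```text
t: 29.95
tool_pos: [0.4345, -0.1439, 0.0279]
tool_rot: [0.003, 0.114, 0.993, 0.004]
wrist_force: [-0.5, 0.1, -1.6]
width: 0.0382
```

{"name": "drive_tool", "arguments": {"steps": [[[0,0,0.8],0,-1],[[0,0,1.2],0,-1],[[0,0,1.2],0,-1],[[0,0,1.2],0,0],[[0,0,1.2],0,0.5],[[0,0,1.2],0,1],[[0,0,1.2],0,1],[[0,0,1.2],0,1],[[0,0,-60],0,1],[[0,0,-122],0,1]]}}

```text
t: 31.2
tool_pos: [0.4331, -0.1445, 0.1512]
tool_rot: [0.003, 0.114, 0.993, 0.004]
wrist_force: [1.1, -0.8, -0.0]
width: 0.0852
```

{"name": "drive_tool", "arguments": {"steps": [[[0,60,-60],0,1],[[0,120,-60],0,1],[[0,180,-60],0,1],[[0,240,-60],0,1],[[0,300,-60],0,1],[[0,330,-60],0,1],[[0,330,-60],0,1],[[0,330,-60],0,1]]}}

```text
t: 32.2
tool_pos: [0.5076, 0.1761, 0.2138]
tool_rot: [0.002, 0.114, 0.993, 0.004]
wrist_force: [-0.0, 0.1, 0.1]
width: 0.0855
```

```bash
python3 - <<'E'
from h import *
go(0.4,.2,.2)
s=optics.read_camera("scene"); t=optics.read_camera("top")
for k in ("flange_gear","pinion","bevel_gear","sleeve"):
  for n,c in (("top",t),("scene",s)):
    for d in optics.pinpoint(n,k)[:1]: print(n,k,round(d["p"],2),np.round(ray(c,d["point"],.007),3))
a=np.hstack([cv2.resize(s["image"][200:360,180:380],None,fx=2,fy=2),cv2.resize(t["image"][140:300,350:450],None,fx=2,fy=2,interpolation=2)])
save({"image":a},"end")
E
```

```text
t 32.2 pos [0.5076 0.1761 0.2138] w 0.0855 F [-0.   0.1  0.1] tilt [ 0.006  0.007 -1.   ] -> shift [110.3  -1.2  13.4] twist 0 q6 -1.06
top flange_gear 0.77 [ 0.636 -0.195  0.007]
scene flange_gear 0.92 [ 0.644 -0.191  0.007]
top pinion 0.55 [ 0.57  -0.176  0.007]
scene pinion 0.62 [ 0.571 -0.181  0.007]
top bevel_gear 0.75 [ 0.501 -0.164  0.007]
scene bevel_gear 0.92 [ 0.509 -0.162  0.007]
top sleeve 0.54 [ 0.431 -0.149  0.007]
scene sleeve 0.6 [ 0.438 -0.143  0.007]
```

View pics/end.png

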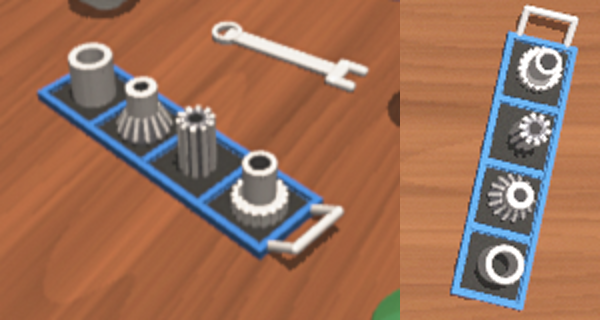

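All four stand flat in their pockets. From the handle: flange gear, pinion, bevel gear, sleeve.

```bash
python3 -c "
from station import job; print(job.job_done())"
```

```text
the job is handed in; nothing more can be done
None
```

All four parts are now in the empty tray, one to a pocket. Counted from its handle they run flange gear, pinion, bevel gear, sleeve, the same order as in the full tray. I handed the job in just after 32 s on the robot's clock (limit 112 s).

- **Final pictures:** the top and scene views both show every part upright and flat, near the middle of its pocket. The gripper was open and clear of everything.
- **Forces:** the highest wrist force I read was about 8 N. I read it only at the end of each move.
- **Look-alikes:** the red and yellow gears were left alone.
- **Disagreements:** the two cameras' position estimates for the same part differ by up to about 9 mm, and for the flange gear that is more than the 2 mm calibration error. Every estimate still falls inside the right 64 mm pocket. The tool also drifted to a tilt of about 0.5° over the job, which shows no effect in the pictures.

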